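# Stamp a carton on the inclined stamping stand

### The job

Take the blue carton that lies on the open bench to the right of the stamping stand, lay it flat on the sloping bed of the stand and slide it along the lane, under the head, until it is fully home against the end stop. Only then press the red cap of the stamp all the way down to its stop to date the carton, let the cap come right back up, and leave the carton home in the stand for the ink to dry. Leave the other things on the bench where they are.

Things in the scene. Friction and masses are not known exactly. Their poses are not given: they have to be found in the camera images.
- carton_center (a point): centre of the blue carton, a closed rigid box 61 mm wide (its x), 90 mm long (its y), 46 mm high (its z), about 0.34 kg, lying flat on the bench at the start. It is gripped across its 61 mm width
- bed: sloping steel bed of the fixed stamping stand (blue wedge housing). Origin: on the bed's surface under the centre of a home carton, 45 mm above the bench. z square to the surface, 25 deg off vertical, leaning to the low side; x uphill; y level, along the lane to the end stop. Bed: x +-46, y -140 (open loading end) to +53 mm. A home carton lies flat, 90 mm side along y, trailing end at y -45
- load_spot (a point): on the bed's surface at y -72 mm (bed axes): middle of the open part of the lane where a carton's centre can be laid. Here only the low rail stands beside it, inner face at x -31.5 mm, 10 mm high, 12 mm thick, along the whole bed; it stops the carton sliding downhill
- lane_mouth (a point): on the bed's surface, mid-lane, at y -12 mm (bed axes), where the high rail (inner face x +31.5 mm, 10 mm high) begins: from here to the stop the lane is 63 mm wide. Before it, from y -35 mm, the high rail has a lead-in that flares 8 mm outward
- end_stop (a point): middle of the end stop's face, at y +45 mm (bed axes), 15 mm above the bed; the stop is 30 mm high. The head stands over y +6 to +46 mm: four pillars beside the lane (x +-38 mm) carry a grey plate, x +-47 mm, 72 to 82 mm above the bed; the raised pad hangs 62 mm above it
- cap_top (a point): middle of the flat top of the red cap on the stamp's plunger (39 mm across), 126 mm above the bed's surface when up and 26 mm along the lane beyond the bed's origin. The cap is pressed along the bed's -z, that is 25 deg off vertical
- stamp (a joint): travel of the sprung plunger in m: 0 up, 0.018 fully down, where the cap's skirt meets the collar on the head plate (a hard stop). The spring pushes back with about 5 N at the top and 10.5 N at the bottom, and lifts it again by itself
- carton_red: bystander: small red carton, 51 x 75 x 29 mm, lying flat; not the one to stamp. Origin at the centre of its underside, long side along its y
- tub_yellow_1: bystander: round tub with yellow lid, 66 mm across, 70 mm high, origin under its centre
- brown_tape: bystander: roll of brown packing tape lying flat, 116 mm across, 48 mm high, origin under its centre
- glue_bottle: bystander: white squeeze bottle with red nozzle, 60 mm across, 174 mm high, origin under its centre
- carton_blue: the blue carton itself, origin at the centre of its underside, axes as at its centre
Not all that is in view belongs to the job. What is meant by the carton_blue is not green, and is the smaller of those in its own colour.

How it is judged:
By the outcome, as a careful person would: the job done as asked, in the order asked, and still so for the second after the job is handed in, with the robot touching nothing.
It also fails if it takes over 45 s, if anything falls off the work surface, if the arm or the gripper's body presses on something with over 40 N, if the wrist force passes 120 N, or if a joint passes its speed limit or range.

### The arm

A 6-joint arm with a two-finger parallel gripper is mounted at the origin on the work surface; the furniture and walls round the work are solid. World frame = base frame: x ahead of the robot, y to its left, z up, the work surface at z = 0. Lengths are in m, angles in degrees, forces in N, time in s.
With the tool pointing down it reaches from about 0.35 to 0.725 m from the base axis. Payload 4.3 kg.
Tool frame: the origin (TCP) lies between the finger pads; the fingertips stand 14 mm ahead of it and the grasp point (between the pads) lies 5 mm behind it (finger_overhang is the z of the fingertips in the tool frame, in m); z points along the fingers, y is the line along which they close (so a half turn about z gives the same grasp; the last joint's range is limited). The gripper opens to 85 mm and grips with 20 to 120 N. Pads are 22 mm wide; open, the fingers measure 114 mm over their backs; the gripper's body (76 mm by 85 mm) begins 54 mm behind the grasp point. The pads swing forward as they close: fully open they stand 13 mm farther back than shut.
Start: joints at [-6.32, 21.618, 4.641, 73.018, 0, 83.68], TCP at [0.575, 0, 0.245] pointing down, gripper open.
Joint ranges: [-156.06, 156.06], [-48.1, 94.91], [-58.44, 69.94], [-101.28, 121.22], [-78.64, 73.56], [-180, 180]. Speed limits (degrees/s): [147.25, 147.25, 180, 180, 180, 180].

### API

Orientations are given as [roll, pitch, yaw] about the fixed x, y, z axes, in that order (R = Rz(yaw) Ry(pitch) Rx(roll)).
In Python, from workcell import sense, grab_frame, finish_job, outline_of, tip_of, finger_overhang gives the robot as it stands.
- The arm moves only by the tool play_rows, never from a script. Its argument "rows" is text: rows parted by semicolons, each of 7 numbers parted by spaces: the turn, a rotation vector about the tool's x, y, z in rad, then the shift along the tool's x, y, z in m, then the opening, from 0 (shut) to 1 (fully open). In form: rx ry rz dx dy dz grip; .... A call has exactly 8 rows; each row shifts and turns the commanded pose from where the row before left it, along the tool's axes as they then stand; what a row does not reach is not made up. A row lasts 1/8 s, in which the tool goes at most 62.5 mm and 10.7 degrees, less where a joint would pass 70% of its speed; a pose out of reach is approached as far as the arm can. A call with a gripper value outside its range is refused whole. The fingers move at their own pace and stop on an object; "grip_force" is the grip in N (left out, the last holds). Time passes only in rows, so rows that do not move let the fingers close, or fill a call up. It gives the time, the measured TCP pose, the force, the opening and the grip force at its end, in the units of the state.
- sense(): the state, without advancing time (a new reading comes with each control period).
- grab_frame(name): name is "scene" or "side" or "wrist"; returns a dict with "frame" (400x640x3 uint8, blue, green, red), "z_map" (400x640 float32, m along the optical axis (not along the pixel's ray), 0 where there is no reading), "mtx" (3x3 intrinsics, pixels), "eye" and "rotation" of the camera in the world. Camera axes: x right, y up, looking along -z (the intrinsics and any distortion apply to the point x, -y, -z); pixel columns grow to the right and rows downward; lengths in m; the calibration is good to about 2 mm. A picture is of the moment at which its call begins.
- finish_job(): hands the job in; it is judged then, once.
Trained networks look in the newest picture that a camera, given by its name, has taken for a name from the list of things; names that differ only in an ending like _2 or _b are one class to them, and where a whole thing is asked for, a point or a joint stands for the part that bears it (a point fixed in the world has none). Each returns a list of dicts, best first, with "score" (0 to 1); they miss things now and then, are a little off and sometimes report something else, mostly with a low value. They report only what shows in the picture. A call takes as long as a camera call. They do not tell look-alikes from the thing itself.
- outline_of(camera, name): "region" (400x640 bool, what is visible of it).
- tip_of(camera, name): "point" ([x, y, z] in m, in world coordinates, good to about 4 mm: a listed point, or the origin of a listed thing).
The state is a dict: "t": time; "joint_pos": joint angles; "dq": joint speeds; "effort": joint torques, N m; "position": TCP position; "ee_rot": TCP orientation; "ft_force": force on the tool from outside, world axes, zero at the start; "wrist_torque": the same for the moment, N m; "opening": finger opening in m; "grasp_force": force on a finger pad.
Only numpy, scipy, OpenCV 4.12 (cv2) and the standard library are available. Lean on these libraries where they do the work, as an engineer would, in place of code of your own. Each camera call takes 0.05 s, during which the arm holds its last target. There are 200 camera calls.

## Working session

There is one attempt and no reset: what is moved stays moved. The work goes in short steps, Python scripts to look and compute and a tool call to move; the robot and the scene stay as the last step left them, time stands still between calls to the robot, and variables do not carry over. Pictures are saved under pics/ and viewed, at most 10 in all, crops included, and the job is handed in when it is done.

Besides the shell and the picture viewer there is one more tool, called after "Emit:" by a JSON object that holds its "op" and its "data", one argument or row to a line. play_rows: Moves the arm, as the interface text tells. Its arguments: {"type":"object","properties":{"rows":{"type":"string"},"grip_force":{"type":"number"}},"required":["rows"]}

```bash
mkdir -p pics; ls; cat > h.py <<'E'
import numpy as np, cv2
from scipy.spatial.transform import Rotation as R
from workcell import *
def world(f,mask=None):
    z=f["z_map"];v,u=np.nonzero((z>0)&(mask if mask is not None else True))
    d=z[v,u];K=np.array(f["mtx"])
    p=np.c_[(u-K[0,2])/K[0,0]*d,-(v-K[1,2])/K[1,1]*d,-d]
    return p@np.array(f["rotation"]).T+np.array(f["eye"]),u,v
E
python3 - <<'E'
from h import *
print(sense())
ims=[]
for c in ("scene","side"):
    f=grab_frame(c);ims.append(f["frame"]);print(c,np.shape(f["rotation"]),f["eye"])
    for n in ("carton_blue","carton_center","bed","load_spot","lane_mouth","end_stop","cap_top","carton_red","tub_yellow_1","brown_tape","glue_bottle"):
        print(n,[(np.round(d["point"],3).tolist(),round(d["score"],2)) for d in tip_of(c,n)[:3]])
cv2.imwrite("pics/a.png",ims[0]);cv2.imwrite("pics/b.png",ims[1])
E
```

```text
pics
{'t': 0.0, 'joint_pos': array([-6.31936921e+00,  2.16611248e+01,  4.56186334e+00,  7.30183719e+01,
        1.57654363e-03,  8.36794848e+01]), 'dq': array([ 0.04942689, -0.01412082,  0.02768674,  0.00659285,  0.03566416,
       -0.13501986]), 'effort': array([ 5.03441061e-04, -4.63600910e+01,  2.69876987e+01,  2.07655923e-02,
       -6.74222474e-05, -6.15417605e-06]), 'position': array([5.74364963e-01, 8.81645332e-05, 2.44361316e-01]), 'ee_rot': array([-1.79883255e+02, -1.45172243e-02,  9.00011296e+01]), 'ft_force': array([-0.19815198,  0.63519409, -0.24584972]), 'wrist_torque': array([ 0.00714706, -0.02420634, -0.00463775]), 'grasp_force': 0.0, 'opening': 0.08572129483698597}
scene (3,) [1.77122082 0.16217756 1.05259087]
carton_blue [([0.409, -0.678, 0.0], 0.86), ([0.482, -0.284, 0.002], 0.84), ([0.328, -0.368, -0.003], 0.55)]
carton_center [([0.326, -0.37, 0.022], 0.71), ([0.409, -0.68, 0.034], 0.68), ([0.486, -0.287, 0.02], 0.56)]
bed [([0.44, 0.245, 0.046], 0.92)]
load_spot [([0.48, 0.184, 0.047], 0.97)]
lane_mouth [([0.449, 0.238, 0.041], 0.72)]
end_stop [([0.416, 0.288, 0.0
[... 352 characters left out ...]
[0.41, -0.677, 0.0], 0.82), ([0.321, -0.368, 0.001], 0.57)]
carton_center [([0.327, -0.373, 0.023], 0.83), ([0.413, -0.679, 0.026], 0.71), ([0.483, -0.289, 0.024], 0.7)]
bed [([0.444, 0.248, 0.046], 0.81)]
load_spot [([0.474, 0.184, 0.043], 0.71)]
lane_mouth [([0.45, 0.235, 0.048], 0.95)]
end_stop [([0.414, 0.281, 0.054], 0.63)]
cap_top [([0.39, 0.249, 0.16], 0.52), ([0.414, 0.282, 0.058], 0.27), ([0.319, 0.415, -0.003], 0.22)]
carton_red [([0.49, -0.086, -0.001], 0.74)]
tub_yellow_1 [([0.317, 0.413, -0.007], 0.92), ([0.474, 0.184, 0.046], 0.63)]
brown_tape [([0.491, -0.461, 0.003], 0.69), ([0.389, 0.244, 0.16], 0.68)]
glue_bottle [([0.32, -0.489, 0.006], 0.87), ([0.494, -0.086, 0.0], 0.36)]
```

View pics/a.png

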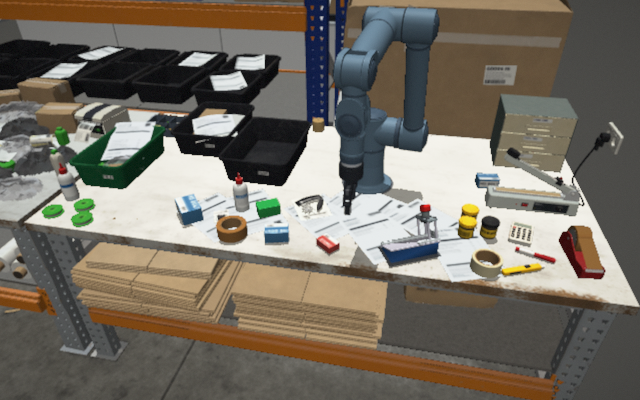

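View pics/b.png

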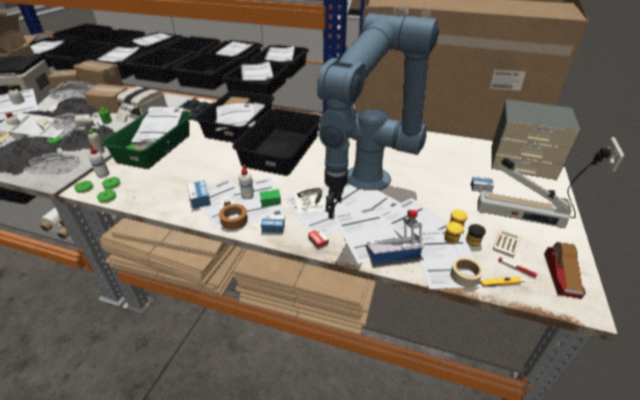

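Candidates for the blue carton in the scene view: blue (276,233), blue (188,208), blue (487,180), and green (268,207), which is ruled out by colour. I'll measure their sizes.

```bash
sed -i 's/np.array(f\["rotation"\]).T/R.from_euler("xyz",f["rotation"],degrees=True).as_matrix().T/' h.py
python3 - <<'E'
from h import *
f=grab_frame("scene");print({k:(v if np.size(v)<20 else np.shape(v)) for k,v in f.items()})
p,u,v=world(f)
print("table z",np.median(p[(abs(u-345)<8)&(abs(v-215)<6)],0))
im=f["frame"]
for (a,b) in ((276,233),(188,208),(487,180),(268,207)):
    m=(abs(u-a)<18)&(abs(v-b)<18)&(p[:,2]>0.012)
    q=p[m];top=q[q[:,2]>np.percentile(q[:,2],90)-.006]
    r=cv2.minAreaRect((top[:,:2]*1000).astype(np.float32))
    print((a,b),len(q),np.round(q.mean(0),3),"ztop",np.percentile(q[:,2],[50,90,98]).round(3),r)
for n in("carton_blue","carton_red"):
  for d in outline_of("scene",n):
    vv,uu=np.nonzero(d["region"]);q,_,_=world(f,d["region"])
    top=q[q[:,2]>np.percentile(q[:,2],90)-.006]
    print(n,round(d["score"],2),uu.mean(),vv.mean(),np.percentile(q[:,2],95),cv2.minAreaRect((top[:,:2]*1000).astype(np.float32)))
cv2.imwrite("pics/c.png",np.hstack([cv2.resize(im[185:260,150:310],(400,188*1),interpolation=2),cv2.resize(im[150:225,450:610],(400,188),interpolation=2)]))
cv2.imwrite("pics/c2.png",cv2.resize(im[190:275,360:460],(800,600)[:1]+(680-80,),interpolation=2))
E
```

```text
{'frame': (400, 640, 3), 'z_map': (400, 640), 'mtx': array([[449.47915075,   0.        , 317.10633418],
       [  0.        , 449.47915075, 206.96035207],
       [  0.        ,   0.        ,   1.        ]]), 'eye': array([1.77122082, 0.16217756, 1.05259087]), 'rotation': array([ 56.02479475,   0.48096606, 102.26571969])}
table z [ 0.30152261 -0.04633736  0.00351542]
(276, 233) 399 [ 0.492 -0.28   0.039] ztop [0.045 0.05  0.052] ((480.3332214355469, -283.1586608886719), (67.44293212890625, 87.1552963256836), 16.52711296081543)
(188, 208) 582 [ 0.428 -0.662  0.052] ztop [0.06  0.065 0.067] ((410.6629943847656, -673.4238891601562), (125.5862045288086, 80.64463806152344), 39.92139434814453)
(487, 180) 556 [-0.013  0.532  0.048] ztop [0.048 0.069 0.078] ((74.51569366455078, 545.2168579101562), (91.63248443603516, 66.28483581542969), 0.373356431722641)
(268, 207) 382 [ 0.348 -0.355  0.039] ztop [0.045 0.05  0.052] ((383.18017578125, -335.746337890625), (200.37570190429688, 90.00131225585938), 27.636117935180664)
carton_blue 0.8 276.771855010661 232.1321961620469 0.05073184350059905 ((480.3332214355469, -283.1586608886719), (67.44293212890625, 87.1552963256836), 16.52711296081543)
carton_blue 0.62 188.75613496932516 208.58282208588957 0.06583710192823825 ((410.6629943847656, -673.4238891601562), (125.5862045288086, 80.64463806152344), 39.92139434814453)
carton_blue 0.62 268.0833333333333 207.53055555555557 0.05029558437899588 ((328.2603759765625, -366.2517395019531), (64.11202239990234, 87.1595458984375), 32.348323822021484)
carton_blue 0.46 231.76558265582656 227.83333333333334 0.052026941455948134 ((489.3856506347656, -460.1353454589844), (118.95295715332031, 113.5728988647461), 19.09708595275879)
carton_red 0.76 327.61034482758623 242.62413793103448 0.03347871170221308 ((494.60211181640625, -83.76138305664062), (80.55081176757812, 52.42000961303711), 53.74323654174805)
```

View pics/c.png

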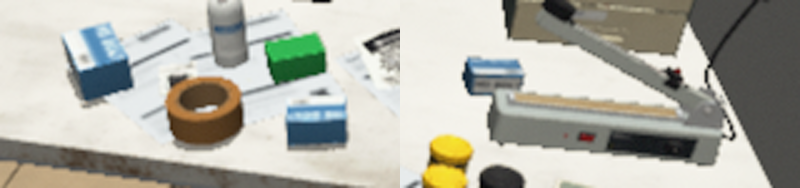

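View pics/c2.png

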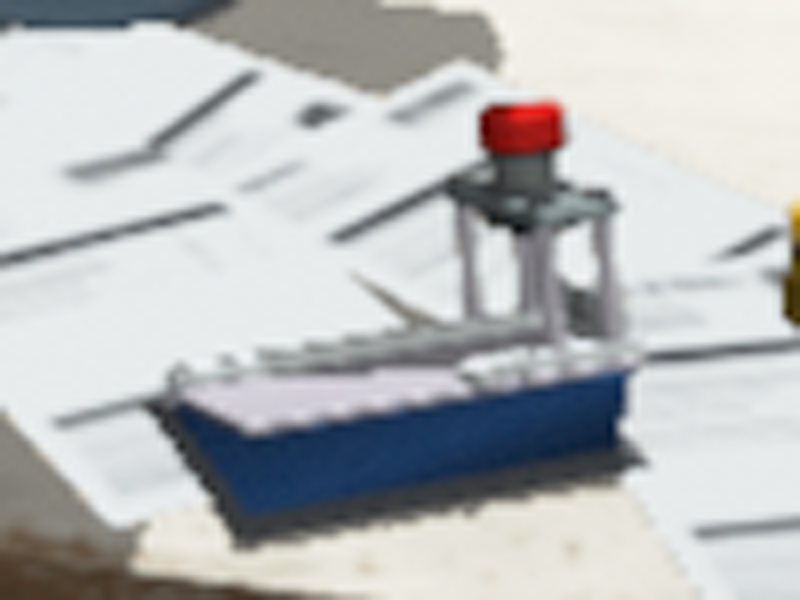

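Scene crop: the small blue carton at (276,233) is about 61×90×46 mm. The one at (188,208) is bigger. The one at (487,180) is behind the stand, beside the sealer, and not on the robot's right. The stand's loading end is at its left in the picture, with the red cap over the far end. I choose (276,233) and go above it for a close look.

Emit:
{"op": "play_rows", "data": {
  "rows": "0 0 -0.144 0 0 0 1; 0 0 -0.144 0 0 0 1; 0 0 0 -0.0411 -0.0285 0 1; 0 0 0 -0.0411 -0.0285 0 1; 0 0 0 -0.0411 -0.0285 0 1; 0 0 0 -0.0411 -0.0285 0 1; 0 0 0 -0.0411 -0.0285 0 1; 0 0 0 -0.0411 -0.0285 0 1"
}}

```text
t: 2.35
position: [0.4805, -0.2865, 0.2455]
ee_rot: [180.0, 0.0, 106.5]
ft_force: [0.2, 0.0, 0.6]
opening: 0.0858
grasp_force: 0.0
```

```bash
cat >> h.py <<'E'
def toolpose():
    s=sense();return np.array(s["position"]),R.from_euler("xyz",s["ee_rot"],degrees=True)
E
python3 - <<'E'
from h import *
from scipy.optimize import least_squares
f=grab_frame("wrist");cv2.imwrite("pics/d.png",f["frame"])
p0,r0=toolpose();print(sense()["t"],p0,r0.as_euler("xyz",degrees=True))
print([(np.round(d["point"],4),d["score"]) for d in tip_of("wrist","carton_center")[:2]])
for d in outline_of("wrist","carton_blue")[:2]:
    q,u,v=world(f,d["region"]);zt=np.percentile(q[:,2],80)
    top=q[abs(q[:,2]-zt)<.004];print(d["score"],u.mean(),v.mean(),"zt",zt,cv2.minAreaRect((top[:,:2]*1000).astype(np.float32)))
L=np.array([[0,0,0],[0,-72,0],[0,-12,0],[0,45,15],[0,26,126]])/1e3
M=[np.array(a) for a in ([[.44,.245,.046],[.48,.184,.047],[.449,.238,.041],[.416,.288,.06],[.385,.246,.162]],[[.444,.248,.046],[.474,.184,.043],[.45,.235,.048],[.414,.281,.054],[.39,.249,.16]])]
def bed(yaw,x,y,z=.045): return R.from_euler("z",yaw)*R.from_euler("y",-25,degrees=True),np.array([x,y,z])
def res(q):
    r,t=bed(*q);return np.concatenate([(r.apply(L)+t-m).ravel() for m in M])
o=least_squares(res,[.47,.44,.245]);print("bed",o.x,np.degrees(o.x[0]),(o.fun.reshape(-1,3)*1e3).round(1).tolist())
E
```

```text
2.4 [ 0.47865732 -0.29234403  0.24525387] [-179.84279844    0.26337412  106.17583539]
[(array([ 0.482 , -0.2885,  0.0257]), 0.77), (array([ 0.3253, -0.371 ,  0.0219]), 0.77)]
0.67 316.3834703399245 169.4387913796934 zt 0.04675340289620977 ((479.8809814453125, -286.1136169433594), (59.80934524536133, 88.9654541015625), 16.30712127685547)
0.65 153.81034482758622 394.6034482758621 zt 0.03235890217472359 ((349.5997619628906, -675.016845703125), (25.981124877929688, 2.4082908630371094), 37.457088470458984)
bed [0.48250899 0.44355081 0.24763308] 27.64572892663069 [[3.6, 2.6, -1.0], [-3.0, -0.1, -2.0], [0.1, -1.0, 4.0], [1.1, -3.4, -1.4], [-0.7, -0.0, -2.8], [-0.4, -0.4, -1.0], [3.0, -0.1, 2.0], [-0.9, 2.0, -3.0], [3.1, 3.6, 4.6], [-5.7, -3.0, -0.8]]
```

View pics/d.png

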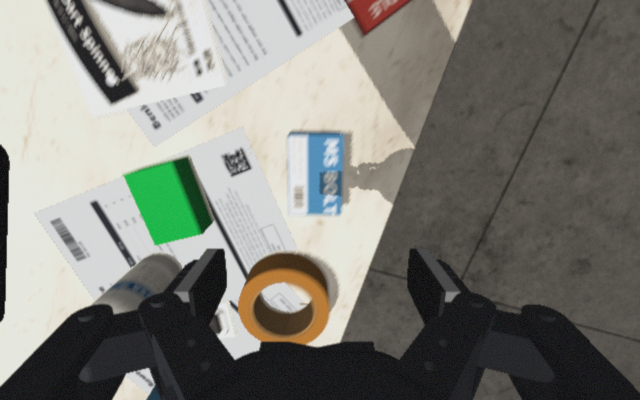

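The wrist view shows the chosen carton, alone, at (316,170), about 60×89 mm, with clear space for both fingers.

```bash
python3 - <<'E'
from h import *
for i in range(3):
    s=sense();print(s["t"],s["position"],s["ee_rot"])
    grab_frame("wrist")
f=grab_frame("wrist")
d=outline_of("wrist","carton_blue")[0]
q,u,v=world(f,d["region"]);top=q[abs(q[:,2]-np.percentile(q[:,2],80))<.004];print(u.mean(),v.mean(),cv2.minAreaRect((top[:,:2]*1000).astype(np.float32)))
p,r=toolpose();print(r.inv().apply(np.array([.4795,-.2865,.029])-p))
E
```

```text
2.5 [ 0.48037355 -0.28711286  0.24518691] [1.79989950e+02 9.93641333e-03 1.06266715e+02]
2.55 [ 0.48079951 -0.2856843   0.24521722] [ 1.79980039e+02 -2.59895048e-02  1.06383466e+02]
2.6 [ 0.48107024 -0.2847631   0.24527306] [ 1.79983474e+02 -3.47462795e-02  1.06477002e+02]
315.34027931722454 171.3593438262026 ((480.0940856933594, -286.9600830078125), (59.506771087646484, 90.70570373535156), 16.264610290527344)
[-0.0020425  -0.0027118   0.21635746]
```

Emit:
{"op": "play_rows", "data": {
  "rows": "0 0 0 0 0 0.05 1; 0 0 0 0 0 0.05 1; 0 0 0 0 0 0.05 1; 0 0 0 0 0 0.04 1; 0 0 0 0 0 0.0265 1; 0 0 0 0 0 0 1; 0 0 0 0 0 0 0.5; 0 0 0 0 0 0 0.5",
  "grip_force": 45
}}

```text
t: 3.75
position: [0.4825, -0.2858, 0.0308]
ee_rot: [179.9, 0.2, 106.5]
ft_force: [0.2, -0.4, 4.2]
opening: 0.0595
grasp_force: 51.2
```

Emit:
{"op": "play_rows", "data": {
  "rows": "0 0 0 0 0 0 0.5; 0 0 0 0 0 0 0.5; 0 0 0 0 0 -0.02 0.5; 0 0 0 0 0 -0.03 0.5; 0 0 0 0 0 -0.04 0.5; 0 0 0 0 0 -0.04 0.5; 0 0 0 0 0 -0.03 0.5; 0 0 0 0 0 0 0.5"
}}

```text
t: 4.75
position: [0.4827, -0.2862, 0.1913]
ee_rot: [179.8, 0.3, 106.5]
ft_force: [1.2, -0.5, -4.0]
opening: 0.059
grasp_force: 50.5
```

Emit:
{"op": "play_rows", "data": {
  "rows": "0 0 0 0.0528 0.0186 -0.01 0.5; 0 0 0 0.0528 0.0186 -0.01 0.5; 0 0 0 0.0528 0.0186 -0.01 0.5; 0 0 0 0.0528 0.0186 -0.01 0.5; 0 0 0 0.0528 0.0186 -0.01 0.5; 0 0 0 0.0528 0.0186 -0.01 0.5; 0 0 -0.097 0 0 0 0.5; 0 0 -0.097 0 0 0 0.5"
}}

```text
t: 5.75
position: [0.497, 0.0516, 0.2467]
ee_rot: [-179.8, -0.1, 117.9]
ft_force: [0.0, 0.2, -3.7]
opening: 0.0593
grasp_force: 50.5
```

```bash
cat >> h.py <<'E'
from scipy.optimize import least_squares
L={"bed":[0,0,0],"load_spot":[0,-.072,0],"lane_mouth":[0,-.012,0],"end_stop":[0,.045,.015],"cap_top":[0,.026,.126]}
def bed(yaw,x,y,z=.045): return R.from_euler("z",yaw)*R.from_euler("y",-25,degrees=True),np.array([x,y,z])
E
python3 - <<'E'
from h import *
M=[]
for c in("wrist","scene","side","wrist"):
    f=grab_frame(c)
    if c=="wrist":cv2.imwrite("pics/e.png",f["frame"]);W=f
    for n in L:
        for d in tip_of(c,n)[:1]:
            e=np.linalg.norm(np.array(d["point"])-[.44,.25,.08])
            if d["score"]>.4: M.append((c,n,d["point"],d["score"]))
A=np.array([L[m[1]] for m in M]);B=np.array([m[2] for m in M])
for sel in ("all","wrist"):
    k=[sel=="all" or m[0]==sel for m in M]
    if sum(k)<3: continue
    o=least_squares(lambda q:(lambda b:(b[0].apply(A[k])+b[1]-B[k]).ravel())(bed(*q)),[.48,.443,.247],loss="soft_l1",f_scale=.005)
    r,t=bed(*o.x);print(sel,sum(k),o.x,np.degrees(o.x[0]))
for m,a,b in zip(M,A,B):print(m[0],m[1],round(m[3],2),((r.apply(a)+t-b)*1e3).round(1))
print(sense()["t"],toolpose()[0],toolpose()[1].as_euler("xyz",degrees=True))
np.save("w.npy",W,allow_pickle=True)
E
```

```text
all 13 [0.51839498 0.44396869 0.24594456] 29.701844375737256
wrist 3 [2.78945645 0.45597548 0.11154183] 159.82408163951885
wrist load_spot 0.78 [-0.2 -4.6  4.1]
wrist cap_top 0.67 [ -0.7  16.8 -82.8]
scene bed 0.77 [  14.6 -132.    -1.1]
scene load_spot 0.64 [-0.2 -6.8 -1.2]
scene lane_mouth 0.76 [  10.9 -111.8    1.4]
scene end_stop 0.95 [  30.9 -216.1   -2.3]
scene cap_top 0.45 [ 113.3 -175.8   -1.9]
side bed 0.87 [  13.6 -135.7    1.6]
side load_spot 0.62 [ 5.2 -6.1  1.5]
side lane_mouth 0.56 [  12.8 -111.1   -3.1]
side end_stop 0.91 [  29.8 -215.5    0.6]
side cap_top 0.62 [ 107.5 -176.2   -0.7]
wrist load_spot 0.67 [ 0.9 -1.5  1.5]
6.95 [0.49815158 0.05046025 0.24883325] [1.79993212e+02 3.80544442e-03 1.17617517e+02]
```

View pics/e.png

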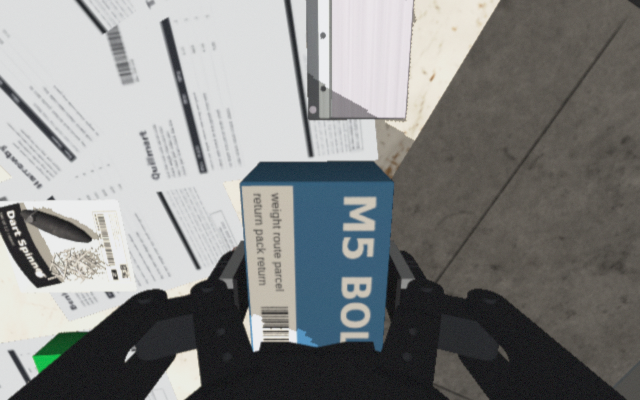

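The wrist view shows the carton held centred and the stand's loading end at (305–410, 120), with the rail on the left, the robot's side. I'll fit the bed from the depth map.

```bash
cat > fit.py <<'E'
from h import *
from scipy import ndimage
def fitbed(fs,q0=(.487,.4435,.247),show=True):
    P=np.vstack([world(f)[0] for f in fs])
    r,t=bed(*q0);b=r.inv().apply(P-t)
    m=(b[:,0]>-.055)&(b[:,0]<.055)&(b[:,1]>-.155)&(b[:,1]<.06)&(b[:,2]>-.012)&(b[:,2]<.02)
    b=b[m];return P[m],b
E
python3 - <<'E'
from fit import *
f=np.load("w.npy",allow_pickle=True).item()
P,b=fitbed([f]);print(len(b),b.min(0),b.max(0))
s=b[(abs(b[:,0]-.005)<.03)&(b[:,2]<.008)]
c=np.linalg.lstsq(np.c_[s[:,:2],np.ones(len(s))],s[:,2],rcond=None)[0];print("plane dz/dx,dz/dy,z0",c, "resid",np.std(s[:,2]-np.c_[s[:,:2],np.ones(len(s))]@c))
z=b[:,2]-np.c_[b[:,:2],np.ones(len(b))]@c
# high edge vs y, open end vs x, rail top inner edge
for y in np.arange(-.15,-.03,.01):
    k=(abs(b[:,1]-y)<.005)
    if k.sum()<20: continue
    fl=b[k&(abs(z)<.003)];rl=b[k&(abs(z-.01)<.003)]
    print("y%.3f"%y,"bed x",fl[:,0].min().round(4),fl[:,0].max().round(4),"rail",(rl[:,0].min().round(4),rl[:,0].max().round(4),np.median(z[k&(abs(z-.01)<.003)]).round(4)) if len(rl) else "")
fl=b[abs(z)<.003]
for x in np.arange(-.03,.05,.01):
    k=abs(fl[:,0]-x)<.005
    if k.sum():print("x%.2f ymin %.4f"%(x,fl[k,1].min()),end=" ")
E
```

```text
10752 [-0.04275644 -0.14046236 -0.00596553] [ 0.04746093 -0.02828706  0.01305854]
plane dz/dx,dz/dy,z0 [-0.0006184   0.00373651  0.00032   ] resid 0.0007433775875913946
y-0.140 bed x -0.0318 0.0472 rail (np.float64(-0.0415), np.float64(-0.03), np.float64(0.01))
y-0.130 bed x -0.031 0.0475 rail (np.float64(-0.0417), np.float64(-0.0299), np.float64(0.01))
y-0.120 bed x -0.0309 0.0475 rail (np.float64(-0.0416), np.float64(-0.0298), np.float64(0.0098))
y-0.110 bed x -0.0308 0.0472 rail (np.float64(-0.0413), np.float64(-0.03), np.float64(0.0102))
y-0.100 bed x -0.031 0.0473 rail (np.float64(-0.0412), np.float64(-0.0299), np.float64(0.0098))
y-0.090 bed x -0.0314 0.0472 rail (np.float64(-0.0427), np.float64(-0.0301), np.float64(0.0098))
y-0.080 bed x -0.0314 0.0469 rail (np.float64(-0.0427), np.float64(-0.0303), np.float64(0.0099))
y-0.070 bed x -0.0312 0.0469 rail (np.float64(-0.0426), np.float64(-0.0304), np.float64(0.0098))
y-0.060 bed x -0.0317 0.0469 rail (np.float64(-0.0421), np.float64(-0.0304), np.float64(0.0101))
y-0.050 bed x -0.0316 0.0469 rail (np.float64(-0.0428), np.float64(-0.0302), np.float64(0.0099))
y-0.040 bed x -0.0319 0.0466 rail (np.float64(-0.0423), np.float64(-0.0306), np.float64(0.0098))
x-0.03 ymin -0.1405 x-0.02 ymin -0.1404 x-0.01 ymin -0.1403 x0.00 ymin -0.1401 x0.01 ymin -0.1400 x0.02 ymin -0.1398 x0.03 ymin -0.1397 x0.04 ymin -0.1396
```

```bash
cat >> h.py <<'E'
BYAW=.4955
_r,_t=bed(.487,.4435,.247);_p=_r.apply([.001,-.072,0])+_t
BR=R.from_euler("z",BYAW)*R.from_euler("y",-25,degrees=True)
BO=_p+BR.apply([0,.072,0]);BO[2]=.0453
TR=R.from_matrix(np.c_[BR.apply([0,1,0]),BR.apply([1,0,0]),BR.apply([0,0,-1])])
def goto(b,cmdp=None,cmdr=None):
    "turn vector in tool axes, and shift in tool axes after the turn"
    p,r=toolpose();p=cmdp if cmdp is not None else p;r=cmdr or r
    w=(r.inv()*TR).as_rotvec();t=BR.apply(b)+BO
    print("tgt",t.round(4),"turn",w.round(4),"shift after turn",TR.inv().apply(t-p).round(4),"before",r.inv().apply(t-p).round(4))
def inbed():
    s=sense();p,r=toolpose();print(s["t"],"TCP in bed mm",(BR.inv().apply(p-BO)*1e3).round(1),"ang",np.degrees((r.inv()*TR).as_rotvec()).round(2),"F bed",BR.inv().apply(s["ft_force"]).round(1),s["opening"])
E
python3 -c "
from h import *
print(BO);inbed();goto([0,-.076,.08]);goto([0,-.076,.03])"
```

```text
[0.44376132 0.24713543 0.0453    ]
6.95 TCP in bed mm [  44.6 -198.9  203.8] ang [-24.99   0.17  -0.76] F bed [-1.5 -0.2 -2.8] 0.05928057794885176
tgt [0.4502 0.1642 0.1178] turn [-0.4362  0.003  -0.0133] shift after turn [ 0.1229 -0.0446  0.1238] before [0.123  0.0102 0.131 ]
tgt [0.4687 0.1742 0.0725] turn [-0.4362  0.003  -0.0133] shift after turn [ 0.1229 -0.0446  0.1738] before [0.1233 0.0313 0.1763]
```

Emit:
{"op": "play_rows", "data": {
  "rows": "-0.109 0 -0.0033 0.0307 0 0 0.5; -0.109 0 -0.0033 0.0307 0 0 0.5; -0.109 0 -0.0033 0.0307 0 0 0.5; -0.109 0 -0.0033 0.0308 0 0 0.5; 0 0 0 0 -0.0149 0.0413 0.5; 0 0 0 0 -0.0149 0.0413 0.5; 0 0 0 0 -0.0148 0.0412 0.5; 0 0 0 0 0 0 0.5"
}}

```text
t: 7.95
position: [0.4466, 0.1637, 0.1133]
ee_rot: [155.6, -0.0, 118.4]
ft_force: [-0.4, 0.0, -4.0]
opening: 0.0593
grasp_force: 52.2
```

```bash
python3 - <<'E'
from fit import *
inbed();f=grab_frame("wrist");inbed();goto([0,-.076,.035]);g=grab_frame("side");inbed()
for nm,h in(("wrist",f),("side",g)):
    p=world(h)[0];b=BR.inv().apply(p-BO)
    m=(abs(b[:,0])<.06)&(b[:,1]>-.14)&(b[:,1]<.06)&(b[:,2]>-.01)&(b[:,2]<.12);b=b[m]
    e=b[(abs(b[:,0])<.025)&(abs(b[:,2])<.005)];print(nm,"bed z",np.median(e[:,2]) if len(e) else None)
    for y in(-.12,-.03,-.02):
        k=(abs(b[:,1]-y)<.006)&(abs(b[:,2])<.004);q=b[k]
        if len(q)>20:print(y,"bed x range",q[:,0].min().round(4),q[:,0].max().round(4))
cv2.imwrite("pics/f.png",f["frame"])
E
```

```text
7.95 TCP in bed mm [ -4.9 -74.7  77.3] ang [-0.57 -0.   -0.05] F bed [-2.   0.3 -3.5] 0.05931923229982061
8.0 TCP in bed mm [ -1.8 -75.5  78.8] ang [-0.31  0.07 -0.01] F bed [-1.   0.4 -3.4] 0.059197033433713436
tgt [0.4669 0.1732 0.077 ] turn [-0.0053  0.0012 -0.0002] shift after turn [-0.0005  0.0018  0.0438] before [-0.0004  0.002   0.0437]
8.05 TCP in bed mm [  0.9 -76.3  79.8] ang [-0.06  0.15  0.03] F bed [-1.3 -0.6 -3. ] 0.05912977280776805
wrist bed z -1.118103396240271e-05
-0.03 bed x range -0.0458 0.0397
-0.02 bed x range -0.0459 0.0364
side bed z -0.0005036452254299685
-0.12 bed x range -0.035 0.0526
-0.03 bed x range -0.0324 0.0501
-0.02 bed x range -0.0348 0.0501
```

View pics/f.png

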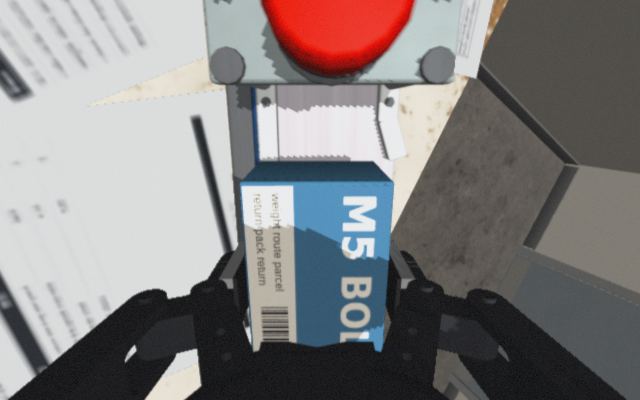

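The wrist view shows the carton square over the lane: bed opening at (265–385, 90–160), head and cap at the top. Lowering it slightly uphill of centre.

Emit:
{"op": "play_rows", "data": {
  "rows": "0 0 0 0 0.0012 0 0.5; 0 0 0 0 0 0.02 0.5; 0 0 0 0 0 0.015 0.5; 0 0 0 0 0 0.008 0.5; 0 0 0 0 0 0.004 0.5; 0 0 0 0 0 0.002 0.5; 0 0 0 0 0 0 0.5; 0 0 0 0 0 0 0.5"
}}

```text
t: 9.05
position: [0.4706, 0.1746, 0.0741]
ee_rot: [155.0, 0.2, 118.3]
ft_force: [0.4, -0.8, -3.6]
opening: 0.0595
grasp_force: 52.1
```

```bash
python3 -c "
from h import *
inbed();grab_frame('scene');inbed()"
```

```text
9.05 TCP in bed mm [  2.3 -76.6  30.7] ang [0.01 0.18 0.03] F bed [-1.5 -0.9 -3.2] 0.059501403086122805
9.1 TCP in bed mm [  2.3 -76.6  30.7] ang [0.01 0.18 0.04] F bed [-2.5  0.  -2.9] 0.05933942572305333
```

Emit:
{"op": "play_rows", "data": {
  "rows": "0 0 0 0 -0.0005 0.0008 0.5; 0 0 0 0 0 0.0007 0.5; 0 0 0 0 0 0 0.5; 0 0 0 0 0 0 0.5; 0 0 0 0 0 0 1; 0 0 0 0 0 0 1; 0 0 0 0 0 0 1; 0 0 0 0 0 0 1"
}}

```text
t: 10.1
position: [0.4708, 0.1747, 0.0722]
ee_rot: [155.0, 0.2, 118.4]
ft_force: [-0.2, -0.4, -0.1]
opening: 0.0853
grasp_force: 0.0
```

```bash
python3 -c "
from h import *
inbed();f=grab_frame('wrist')
cv2.imwrite('pics/g.png',f['frame'])
p=world(f)[0];b=BR.inv().apply(p-BO)
k=(abs(b[:,2]-.046)<.003)&(abs(b[:,0])<.045)&(abs(b[:,1]+.06)<.08);q=b[k];print(len(q),cv2.minAreaRect((q[:,:2]*1e3).astype(np.float32)),np.percentile(q[:,2],[5,50,95]),q.max(0))"
```

```text
10.1 TCP in bed mm [  1.8 -76.6  28.9] ang [-0.    0.17  0.04] F bed [-0.4 -0.3  0.1] 0.08531515334873907
24285 ((-0.7926254272460938, -50.41105270385742), (89.79505157470703, 121.23275756835938), 2.918689250946045) [0.0446665  0.04571335 0.04670617] [0.0449656  0.00883633 0.04898939]
```

View pics/g.png

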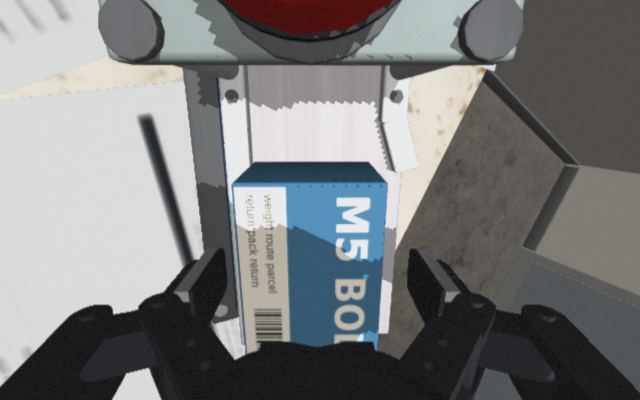

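The carton lies flat in the lane against the low rail at (235–385, 185+). Now I lift clear, shut the fingers, and go behind the trailing end.

Emit:
{"op": "play_rows", "data": {
  "rows": "0 0 0 0 0 -0.015 1; 0 0 0 0 0 -0.02 1; 0 0 0 0 0 -0.03 1; 0 0 0 -0.03 -0.002 0 0; 0 0 0 -0.03 0 0 0; 0 0 0 -0.029 0 0 0; 0 0 0 0 0 0 0; 0 0 0 0 0 0 0",
  "grip_force": 30
}}

```text
t: 11.15
position: [0.4864, 0.083, 0.1301]
ee_rot: [155.1, 0.1, 118.4]
ft_force: [-0.6, -0.2, 0.2]
opening: -0.0001
grasp_force: 0.0
```

```bash
python3 -c "
from h import *
inbed();f=grab_frame('wrist')
cv2.imwrite('pics/hh.png',f['frame'])
p=world(f)[0];b=BR.inv().apply(p-BO)
k=(abs(b[:,2]-.046)<.002)&(abs(b[:,0])<.04)&(abs(b[:,1]+.075)<.058);q=b[k];print(len(q),cv2.minAreaRect((q[:,:2]*1e3).astype(np.float32)),np.percentile(q,[1,50,99],axis=0).round(4))"
```

```text
11.15 TCP in bed mm [  -0.9 -164.7   94. ] ang [-0.06  0.11  0.01] F bed [-0.5  0.1  0.4] -0.0001402773366241948
17163 ((-1.1271171569824219, -81.7542724609375), (59.89936828613281, 80.46650695800781), 0.06314176321029663) [[-0.0303 -0.1211  0.0443]
 [-0.0014 -0.0779  0.0457]
 [ 0.0279 -0.0424  0.0473]]
```

View pics/hh.png

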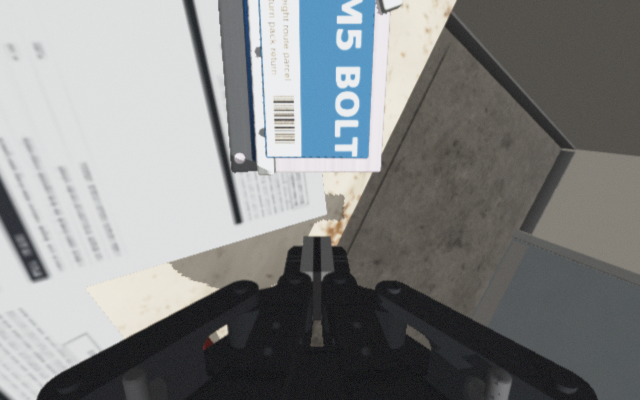

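Wrist view: carton straight in the lane, trailing end at (265–380,157) → bed y −121 mm; shut fingers at (318,240) in line with it.

Emit:
{"op": "play_rows", "data": {
  "rows": "0 0 0 0 0 0.03 0; 0 0 0 0 0 0.025 0; 0 0 0 0 0 0.014 0; 0 0 0 0.02 0 0 0; 0 0 0 0.01 0 0 0; 0 0 0 0.008 0 0 0; 0 0 0 0.01 0 0 0; 0 0 0 0.01 0 0 0"
}}

```text
t: 12.2
position: [0.4853, 0.1475, 0.0681]
ee_rot: [155.0, 0.2, 118.3]
ft_force: [-0.4, -2.1, -0.1]
opening: -0.0001
grasp_force: 1.1
```

Emit:
{"op": "play_rows", "data": {
  "rows": "0 0 0 0.008 0 0 0; 0 0 0 0.008 0 0 0; 0 0 0 0.008 0 0 0; 0 0 0 0.006 0 0 0; 0 0 0 0.006 0 0 0; 0 0 0 0.004 0 0 0; 0 0 0 0.002 0 0 0; 0 0 0 0 0 0 0"
}}

```text
t: 13.2
position: [0.4651, 0.1846, 0.0676]
ee_rot: [155.0, 0.1, 118.4]
ft_force: [-0.6, -1.4, -0.2]
opening: -0.0001
grasp_force: 0.6
```

```bash
cat > c.py <<'E'
from h import *
inbed();f=grab_frame('wrist');cv2.imwrite('pics/i.png',f['frame'])
p=world(f)[0];b=BR.inv().apply(p-BO)
k=(abs(b[:,2]-.046)<.002)&(abs(b[:,0])<.04)&(b[:,1]>-.13)&(b[:,1]<.0);q=b[k];print(len(q),cv2.minAreaRect((q[:,:2]*1e3).astype(np.float32)),np.percentile(q,[.5,50,99],axis=0).round(4))
E
python3 c.py
```

```text
13.2 TCP in bed mm [ -0.5 -65.2  24.9] ang [-0.01  0.12  0.04] F bed [-1.2 -0.9  0.3] -9.095486200110897e-05
22403 ((-0.6936416625976562, -38.37455368041992), (59.93684768676758, 77.00081634521484), 0.2548438608646393) [[-0.0302 -0.0542  0.0442]
 [-0.0007 -0.0243  0.0457]
 [ 0.0283 -0.0006  0.0472]]
```

Emit:
{"op": "play_rows", "data": {
  "rows": "0 0 0 0.003 0 0 0; 0 0 0 0.002 0 0 0; 0 0 0 0.002 0 0 0; 0 0 0 0.001 0 0 0; 0 0 0 0.001 0 0 0; 0 0 0 0 0 0 0; 0 0 0 0 0 0 0; 0 0 0 0 0 0 0"
}}

```text
t: 14.25
position: [0.4611, 0.1918, 0.0676]
ee_rot: [155.0, 0.2, 118.3]
ft_force: [0.9, -4.7, -0.7]
opening: -0.0002
grasp_force: 2.4
```

```bash
python3 c.py
```

```text
14.25 TCP in bed mm [ -0.6 -56.9  24.9] ang [-0.04  0.22  0.01] F bed [-1.6 -4.6 -0. ] -0.00015238321310726759
12084 ((-1.3787765502929688, -38.36040496826172), (56.5139274597168, 61.44911193847656), 87.11388397216797) [[-0.0304 -0.0462  0.0442]
 [-0.0016 -0.0289  0.0457]
 [ 0.0283 -0.0115  0.0472]]
```

Emit:
{"op": "play_rows", "data": {
  "rows": "0 0 0 0.0007 0 0 0; 0 0 0 0.0007 0 0 0; 0 0 0 0.0006 0 0 0; 0 0 0 0 0 0 0; 0 0 0 0 0 0 0; 0 0 0 0 0 0 0; 0 0 0 0 0 0 0; 0 0 0 0 0 0 0"
}}

```text
t: 15.3
position: [0.4609, 0.1918, 0.0676]
ee_rot: [155.1, 0.4, 118.1]
ft_force: [2.2, -11.4, 0.2]
opening: 0.0001
grasp_force: 5.3
```

```bash
python3 c.py
```

```text
15.3 TCP in bed mm [ -0.8 -56.9  24.9] ang [-0.09  0.5  -0.04] F bed [ -3.  -11.1   1.7] 7.418955820654517e-05
11224 ((-1.5941524505615234, -40.28038787841797), (56.68196487426758, 61.19062042236328), 87.18191528320312) [[-0.0304 -0.046   0.0443]
 [-0.0021 -0.0299  0.0457]
 [ 0.0282 -0.0134  0.0472]]
```

The force rose to 11 N with no motion, and the trailing end is at y ≈ −45.9 mm, so the carton is home against the stop. Backing off, rising, and looking at the cap.

Emit:
{"op": "play_rows", "data": {
  "rows": "0 0 0 -0.01 0 0 0; 0 0 0 -0.015 0 0 0; 0 0 0 0 0 -0.04 0; 0 0 0 0 0 -0.05 0; 0 0 0 0 0 -0.05 0; 0 0 0 0 0 0 0; 0 0 0 0 0 0 0; 0 0 0 0 0 0 0"
}}

```text
t: 16.35
position: [0.4189, 0.1444, 0.193]
ee_rot: [155.2, 0.1, 118.4]
ft_force: [-0.3, -0.0, -0.1]
opening: 0.0
grasp_force: 0.0
```

```bash
python3 - <<'E'
from h import *
inbed();f=grab_frame('wrist');cv2.imwrite('pics/j.png',f['frame'])
print([(BR.inv().apply(np.array(d["point"])-BO)*1e3).round(1) for d in tip_of("wrist","cap_top")[:2]])
p,u,v=world(f);b=BR.inv().apply(p-BO);c=f["frame"][v,u].astype(int)
k=(c[:,2]>110)&(c[:,1]<70)&(b[:,2]>.121)&(b[:,2]<.131)&(abs(b[:,0])<.03)
q=b[k];print(len(q),cv2.minEnclosingCircle((q[:,:2]*1e3).astype(np.float32)),np.median(q[:,2]))
k=(abs(b[:,2]-.046)<.002)&(abs(b[:,0])<.04)&(b[:,1]>-.1)&(b[:,1]<.03);q=b[k];print(np.percentile(q,[.5,50,99.5],axis=0).round(4))
inbed()
E
```

```text
16.35 TCP in bed mm [ -1.7 -78.5 163.7] ang [-0.15  0.06  0.02] F bed [-0.3  0.1 -0. ] 2.5074274248123923e-05
[array([  1.5,  26.1, 123.6])]
4725 ((0.21098797023296356, 24.921964645385742), 18.723731994628906) 0.12598246246442255
[[-0.0308 -0.0453  0.0441]
 [-0.0011 -0.018   0.0457]
 [ 0.0281  0.007   0.0475]]
16.45 TCP in bed mm [ -1.6 -78.6 163.8] ang [-0.17  0.07  0.02] F bed [ 0.4  0.2 -0.3] 0.0002756723645455976
```

View pics/j.png

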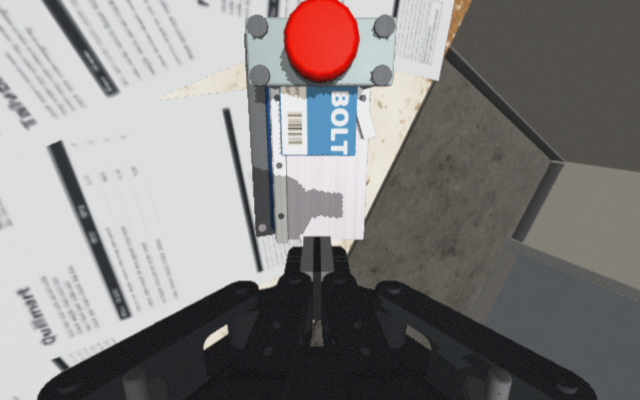

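Wrist view: cap at (321,38) → bed (0, 25.5, 126) mm; carton's trailing end at y −45.3, home. Going over the cap.

Emit:
{"op": "play_rows", "data": {
  "rows": "0 0 0 0.026 0.0018 0 0; 0 0 0 0.026 0 0 0; 0 0 0 0.026 0 0 0; 0 0 0 0.026 0 0 0; 0 0 0 0 0 0.012 0; 0 0 0 0 0 0.007 0; 0 0 0 0 0 0 0; 0 0 0 0 0 0 0"
}}

```text
t: 17.45
position: [0.3792, 0.2397, 0.1777]
ee_rot: [155.0, 0.2, 118.3]
ft_force: [0.1, 0.2, 0.4]
opening: 0.0005
grasp_force: 0.0
```

```bash
python3 -c "
from h import *
inbed()"
```

```text
17.45 TCP in bed mm [  1.3  24.1 145.5] ang [-0.05  0.2  -0.04] F bed [0.4 0.1 0.3] 0.000506880318368974
```

Pressing in small rows.

Emit:
{"op": "play_rows", "data": {
  "rows": "0 0 0 0.001 -0.001 0.004 0; 0 0 0 0 0 0.004 0; 0 0 0 0 0 0.004 0; 0 0 0 0 0 0.004 0; 0 0 0 0 0 0.003 0; 0 0 0 0 0 0.003 0; 0 0 0 0 0 0 0; 0 0 0 0 0 0 0"
}}

```text
t: 18.45
position: [0.3861, 0.245, 0.1579]
ee_rot: [155.0, 0.2, 118.3]
ft_force: [-4.3, -3.2, 7.7]
opening: -0.0
grasp_force: 4.8
```

```bash
python3 -c "
from h import *
inbed()"
```

```text
18.45 TCP in bed mm [  0.7  25.6 124. ] ang [0.02 0.2  0.04] F bed [-1.6 -0.8  9.2] -1.428561535465891e-05
```

Emit:
{"op": "play_rows", "data": {
  "rows": "0 0 0 0 0 0.001 0; 0 0 0 0 0 0.001 0; 0 0 0 0 0 0.001 0; 0 0 0 0 0 0.001 0; 0 0 0 0 0 0.001 0; 0 0 0 0 0 0 0; 0 0 0 0 0 0 0; 0 0 0 0 0 0 0"
}}

```text
t: 19.45
position: [0.3872, 0.2456, 0.1558]
ee_rot: [154.9, 0.2, 118.3]
ft_force: [-29.7, -15.7, 47.0]
opening: -0.0002
grasp_force: 28.0
```

```bash
python3 -c "
from h import *
inbed()"
```

```text
19.45 TCP in bed mm [  0.9  25.6 121.5] ang [0.08 0.25 0.06] F bed [-10.6   0.3  56.8] -0.00017472085976792017
```

Hard stop reached (z 121.5, force jumped). Releasing straight up and away.

Emit:
{"op": "play_rows", "data": {
  "rows": "0 0 0 0 0 -0.004 0; 0 0 0 0 0 -0.006 0; 0 0 0 0 0 -0.008 0; 0 0 0 0 0 -0.01 0; 0 0 0 0 0 -0.02 0; 0 0 0 0 0 -0.03 0; 0 0 0 -0.03 0 -0.01 0; 0 0 0 -0.03 0 0 0"
}}

```text
t: 20.45
position: [0.3839, 0.1757, 0.2343]
ee_rot: [154.9, 0.2, 118.4]
ft_force: [0.3, -0.8, -0.1]
opening: 0.0001
grasp_force: 0.0
```

Emit:
{"op": "play_rows", "data": {
  "rows": "0 0 0 -0.03 0 0 0; 0 0 0 -0.03 0 0 0; 0 0 0 0 0 0 0; 0 0 0 0 0 0 0; 0 0 0 0 0 0 0; 0 0 0 0 0 0 0; 0 0 0 0 0 0 0; 0 0 0 0 0 0 0"
}}

```text
t: 21.45
position: [0.4118, 0.1232, 0.2331]
ee_rot: [155.0, 0.2, 118.4]
ft_force: [-0.3, -0.5, 0.2]
opening: -0.0005
grasp_force: 0.0
```

```bash
python3 - <<'E'
from h import *
inbed();f=grab_frame('wrist')
p,u,v=world(f);b=BR.inv().apply(p-BO);c=f["frame"][v,u].astype(int)
k=(c[:,2]>110)&(c[:,1]<70)&(b[:,2]>.09)&(b[:,2]<.14)&(abs(b[:,0])<.03)
print("cap z",k.sum(),np.median(b[k,2]))
k=(abs(b[:,2]-.046)<.002)&(abs(b[:,0])<.04)&(b[:,1]>-.1)&(b[:,1]<.03);q=b[k];print(np.percentile(q,[.5,50,99.5],axis=0).round(4))
for n in("carton_red","tub_yellow_1","brown_tape","glue_bottle"):print(n,[np.round(d["point"],3) for d in tip_of("side",n)[:1]])
grab_frame("side")
E
```

```text
21.45 TCP in bed mm [  0.5 -93.8 207. ] ang [-0.01  0.16  0.06] F bed [-0.4 -0.3  0.4] -0.000547604140443436
cap z 2932 0.1259372558417569
[[-0.0309 -0.0448  0.0441]
 [-0.0014 -0.0173  0.0457]
 [ 0.0281  0.008   0.0475]]
carton_red [array([ 0.491, -0.085,  0.002])]
tub_yellow_1 [array([ 0.318,  0.412, -0.002])]
brown_tape [array([ 0.492, -0.462,  0.003])]
glue_bottle [array([ 0.319, -0.485,  0.002])]
```

The cap is back at 126 mm, the carton is home (trailing end at y −45), and the bystanders haven't moved.

```bash
python3 -c "
from h import *
print(finish_job())"
```

```text
the job is handed in; nothing more can be done
None
```

The blue carton is stamped and resting home against the end stop. The red cap was pressed to its hard stop at a measured 57 N (through the fingertips) and came back up, the other items haven't moved, and I handed the job in at about 22 s.

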